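# Tea for two from the nested pile

### The arm

A 6-joint arm with a two-finger parallel gripper is mounted at the origin on the work surface. World frame = base frame: x ahead of the robot, y to its left, z up, the work surface at z = 0. Lengths are in m, angles in degrees, forces in N, time in s.
With the tool pointing down it reaches from about 0.4 to 0.825 m from the base axis. Payload 7 kg.
Tool frame: the origin (TCP) lies midway between the tips of the shut fingers; the grasp point (between the pads) lies ctrl.grasp_offset behind it (ctrl.grasp_offset is the distance from the TCP to the grasp point, in m); z points along the fingers, y is the line along which they close (so a half turn about z gives the same grasp; the last joint's range is limited). The gripper opens to 88 mm and grips with 3 to 60 N. Pads are 19 mm wide; open, the fingers measure 130 mm over their backs; the gripper's body (78 mm by 193 mm) begins 47 mm behind the grasp point.
Start: joints at [-59.467, 20.546, 0.682, 0, -70.136, -16.507], TCP at [0.164, -0.655, 0.227] pointing down, gripper open.
Joint ranges: [-176.03, 176.03], [-82.01, 121.73], [-58.28, 71.71], [-173.87, 95.51], [-174.79, -0.11], [-173.66, 173.66]. Speed limits (degrees/s): [136.94, 136.94, 172.46, 180, 180, 180].

### API

Orientations are given as [roll, pitch, yaw] about the fixed x, y, z axes, in that order (R = Rz(yaw) Ry(pitch) Rx(roll)).
In Python, from plant import ctrl gives the robot as it stands. The module is installed in compiled form; this text tells all that it offers.
- The arm moves only by the tool send_rows, never from a script. Its argument "increments" is a list that holds one entry, the list of rows, each a list of 4 numbers: the shift along the world's x, y, z normalised to -1 to 1, where 1 is 0.2 m, then the turn about the world's z normalised to -1 to 1, where 1 is 1.5 rad. In form: [[[x, y, z, roll], ...]]. A call has 1 to 12 rows; each row is the pose to reach, as a shift and turn from the pose commanded when the call began; what a row does not reach only later rows make up. A row lasts 1/8 s, in which the tool goes at most 62.5 mm and 10.7 degrees, less where a joint would pass 70% of its speed; a pose out of reach is approached as far as the arm can. A call with a number of a shift or a turn outside -1 to 1 is refused whole. A call with a gripper value outside its range is refused whole. "jaw" is the opening, from 0 (shut) to 1 (fully open), set as the call begins (left out, the last holds). The fingers move at their own pace and stop on an object; the grip force is fixed at half the most. Time passes only in rows, so rows that repeat a pose let the fingers close. It gives the time, the measured TCP pose, the force, the opening and the grip force at its end, in the units of the state.
- ctrl.get_obs(): the state, without advancing time (a new reading comes with each control period).
- ctrl.snapshot(name): name is "scene" or "side" or "wrist"; returns the picture (400x640x3 uint8, red, green, blue); there is no depth.
- ctrl.calibration(name): a dict with "mtx" (3x3 intrinsics, pixels), "eye" and "attitude" of the camera in the world. Camera axes: x right, y up, looking along -z (the intrinsics and any distortion apply to the point x, -y, -z); pixel columns grow to the right and rows downward; lengths in m; the calibration is good to about 2 mm. The wrist camera is an equidistant fisheye: a pixel r from the principal point sees the ray r / f radians off the axis. A picture is of the moment at which its call begins: read the wrist's pose just before it. calibration takes no time and is no camera call; for the wrist camera it gives the pose at the moment of the call.
- ctrl.close_job(): hands the job in; it is judged then, once.
Trained networks look in the newest picture that a camera, given by its name, has taken for a name from the list of things; names that differ only in an ending like _2 or _b are one class to them, and where a whole thing is asked for, a point or a joint stands for the part that bears it (a point fixed in the world has none). Each returns a list of dicts, best first, with "conf" (0 to 1); they miss things now and then, are a little off and sometimes report something else, mostly with a low value. They report only what shows in the picture. A call takes as long as a camera call. They do not tell look-alikes from the thing itself.
- ctrl.trace(thing, camera): "mask" (400x640 bool, what is visible of it) and "bbox" ([left, top, right, bottom] in pixels, round what is visible of it).
- ctrl.spot_point(thing, camera): "pixel" ([row, column] in pixels: a listed point, or the origin of a listed thing).
The state is a dict: "clock": time; "joint_pos": joint angles; "qvel": joint speeds; "tau": joint torques, N m; "tool_pos": TCP position; "orientation": TCP orientation; "force": force on the tool from outside, world axes, zero at the start; "moment": the same for the moment, N m; "opening": finger opening in m; "gripper_force": force on a finger pad.
Only numpy, scipy, OpenCV 4.12 (cv2) and the standard library are available. Lean on these libraries where they do the work, as an engineer would, in place of code of your own. Each camera call takes 0.05 s, during which the arm holds its last target. There are 200 camera calls.

### The job

Lay tea for two: one at a time, lift the top two cups off the nested pile on the turntable and stand one upright inside the ring on each of the two oblong tea plates, setting it down gently, with its handle pointing straight away from the plate's empty biscuit end. Leave the bottom cup standing on the turntable; the turntable turns freely and may turn, but do not tip anything, and do not shift the plates or the other things on the worktop and mat.

Things in the scene. Friction and masses are not known exactly. Their poses are not given: they have to be found in the camera images.
- cup_top: White porcelain nesting cup, 62 mm tall. Straight upper wall 58 mm across, 4 mm thick, from 26 mm height to the rim; below it a foot 45 mm across. Loop handle on its own +x, 7 mm bar, reaching 50 mm from the axis at 30 to 60 mm height. 130 g. Origin: centre of underside, z up. Top one of the pile; handle in any direction.
- cup_mid: White porcelain nesting cup, 62 mm tall. Straight upper wall 58 mm across, 4 mm thick, from 26 mm height to the rim; below it a foot 45 mm across. Loop handle on its own +x, 7 mm bar, reaching 50 mm from the axis at 30 to 60 mm height. 130 g. Origin: centre of underside, z up. Middle one of the pile; handle in any direction.
- cup_low: The third such cup, bottom of the pile, stands 80 mm from the turntable's centre and stays there. Each nested cup's shoulder (26 mm up) rests on the rim below, its foot inside that mouth with 2.5 mm play all round: it stands 36 mm higher than the one below and shows only its straight wall. Origin: centre of underside.
- cup_top_handle (a point): Middle of the outer bar of the top cup's handle: 46 mm along the cup's x from its axis, 46 mm above its underside.
- cup_mid_handle (a point): Middle of the outer bar of the middle cup's handle: 46 mm along the cup's x from its axis, 46 mm above its underside.
- plate_a: White porcelain oblong tea plate, 170 x 105 mm (own x, y), floor 5 mm thick, edge 11 mm high, loose on the mat. A dark grey ring on the floor, 64 mm across, 2 mm proud (cannot obstruct), centred 35 mm from the middle towards the plate's -x end, marks the cup's place; the empty +x end is for biscuits. Origin: centre of underside, 4 mm above the worktop.
- plate_b: White porcelain oblong tea plate, 170 x 105 mm (own x, y), floor 5 mm thick, edge 11 mm high, loose on the mat. A dark grey ring on the floor, 64 mm across, 2 mm proud (cannot obstruct), centred 35 mm from the middle towards the plate's -x end, marks the cup's place; the empty +x end is for biscuits. Origin: centre of underside, 4 mm above the worktop.
- plate_a_ring (a point): Centre of the ring on plate_a, at the plate's floor: 5 mm above the plate's underside, so 9 mm above the worktop.
- plate_b_ring (a point): Centre of the ring on plate_b, at the plate's floor: 5 mm above the plate's underside, so 9 mm above the worktop.
- turntable: Foot of a round pale-wood turntable, fixed to the worktop. Its disc, 300 mm across and spinning freely, has its upper face 24 mm above the worktop. Stands on the robot's left or right, the mat on the other side. Origin: centre of the foot, on the worktop.
- mat: Fixed round cork mat, 340 mm across, 4 mm thick, under the plates and the milk jug. Origin: centre of the underside.
- canister: White ceramic tea canister with wooden twist lid, 86 mm across, 110 mm tall, loose on the turntable. Leave it standing. Origin: centre of the underside.
- sugar_jar: Glass sugar jar with steel cap, 56 mm across, 85 mm tall, loose on the turntable near the cups. Leave it standing. Origin: centre of the underside.
- milk_jug: Small steel milk jug, 44 mm across, 64 mm tall, handle along its own +x reaching 39 mm from its axis, loose on the mat between the plates' ends. Not to be moved. Origin: centre of the underside.
- kettle: Stainless kettle with black handle, 148 mm across, 192 mm tall, handle reaching 114 mm along its own +x, spout 100 mm along its -x; beyond the turntable and mat. Not to be moved. Origin: centre of the underside.
- biscuit_tin: Closed round aluminium biscuit tin, 174 mm across, 80 mm tall, at the near right. Not to be moved. Origin: centre of the underside.
- scoop: Grey plastic measuring scoop, 38 mm across and 24 mm tall, flat handle reaching 90 mm along its own -x; lies between the turntable and the mat. Not to be moved. Origin: centre of the scoop's underside.
Mind the look-alikes: they are no part of the job. Leave any turquoise look-alike of the cup_mid alone.

How it is judged:
By the outcome, as a careful person would: the job done as asked, in the order asked, and still so for the second after the job is handed in, with the robot touching nothing.
It also fails if it takes over 64 s, if anything falls off the work surface, if the arm or the gripper's body presses on something with over 40 N, if the wrist force passes 120 N, or if a joint passes its speed limit or range.

## Working session

There is one attempt and no reset: what is moved stays moved. The work goes in short steps, Python scripts to look and compute and a tool call to move; the robot and the scene stay as the last step left them, time stands still between calls to the robot, and variables do not carry over. Pictures are saved under pics/ and viewed, at most 12 in all, crops included, and the job is handed in when it is done.

Besides the shell and the picture viewer there is one more tool, called after "Request:" as a command line: name --argument value ..., lists and objects as JSON in quotes. send_rows: Moves the arm, as the interface text tells. Its arguments: {"type":"object","properties":{"increments":{"type":"array"},"jaw":{"type":"number"}},"required":["increments"]}

```bash
mkdir -p pics
python3 - <<'E'
from plant import ctrl
import cv2,numpy as np
print(ctrl.get_obs()); print(ctrl.grasp_offset)
ims=[]
for n in ["scene","side"]:
    im=ctrl.snapshot(n); cv2.imwrite(f"pics/{n}0.png",im[:,:,::-1]); c=ctrl.calibration(n); print(n,c)
print(ctrl.calibration("wrist"))
for n in ["scene","side"]:
  for t in ["cup_top","cup_mid","cup_low","plate_a","turntable","sugar_jar","canister","milk_jug"]:
    print(n,t,[(round(d['conf'],2),d['bbox']) for d in ctrl.trace(t,n)])
  for t in ["cup_top_handle","cup_mid_handle","plate_a_ring","plate_a","cup_low","turntable"]:
    print(n,t,[(round(d['conf'],2),np.round(d['pixel'],1)) for d in ctrl.spot_point(t,n)])
print(ctrl.get_obs()['clock'])
E
```

```text
{'clock': 0.0, 'joint_pos': array([-5.94670147e+01,  2.05919767e+01,  6.32089746e-01, -1.90943204e-02,
       -7.01354304e+01, -1.65056255e+01]), 'qvel': array([-0.0056012 , -0.01426503,  0.07328805, -0.07485476,  0.05240485,
        0.02920324]), 'tau': array([-7.30754782e-04, -5.82714629e+01,  2.93044639e+01,  6.99710861e+00,
        6.94994713e-03, -2.15672098e-04]), 'tool_pos': array([ 0.16343876, -0.65439934,  0.22560701]), 'orientation': array([ 1.79903511e+02, -9.87304539e-03, -1.65979135e+02]), 'force': array([0.00957266, 0.41956955, 0.41631341]), 'moment': array([0.03008465, 0.01834105, 0.05557271]), 'gripper_force': 0.0, 'opening': 0.08760858073389088}
0.0188
scene {'mtx': array([[492.37557834,   0.        , 325.06756125],
       [  0.        , 492.37557834, 201.29231125],
       [  0.        ,   0.        ,   1.        ]]), 'eye': array([1.32155309, 0.12439136, 1.07996517]), 'attitude': array([ 39.71541178,  -0.27140245, 105.86328211])}
side {'mtx': array([[480.74511342,   0.        , 315.92060365],
       [  0.        , 480.74511342, 195.81459405],
       [  0.        ,  
[... 2078 characters left out ...]
176.8])]
side canister [(0.97, [319.5, 167.0, 351.2, 209.3])]
side milk_jug [(0.64, [219.1, 261.2, 364.8, 398.7]), (0.56, [221.5, 336.5, 254.1, 369.3]), (0.55, [292.4, 157.3, 312.6, 166.7])]
side cup_top_handle [(0.71, array([154.9, 310.7])), (0.48, array([339.8, 320.1]))]
side cup_mid_handle [(0.84, array([160.3, 411.4])), (0.82, array([213. , 424.2])), (0.52, array([160.7, 291.4])), (0.51, array([171.3, 250.6]))]
side plate_a_ring [(0.81, array([341.4, 321.4]))]
side plate_a [(0.75, array([349.5, 305.7])), (0.6, array([299.9, 264.9])), (0.59, array([326.2, 293.3]))]
side cup_low [(0.74, array([159.9, 287.9])), (0.5, array([173.9, 302.5]))]
side turntable [(0.63, array([190.7, 324. ]))]
1.5
```

Run:
```python
import cv2
a=cv2.imread("pics/scene0.png")[120:330,215:515]; b=cv2.imread("pics/side0.png")[120:400,200:450]
cv2.imwrite("pics/a.png",cv2.resize(a,(800,560),interpolation=cv2.INTER_CUBIC))
cv2.imwrite("pics/b.png",cv2.resize(b,(500,560),interpolation=cv2.INTER_CUBIC))
```

```text
(no output)
```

View pics/a.png

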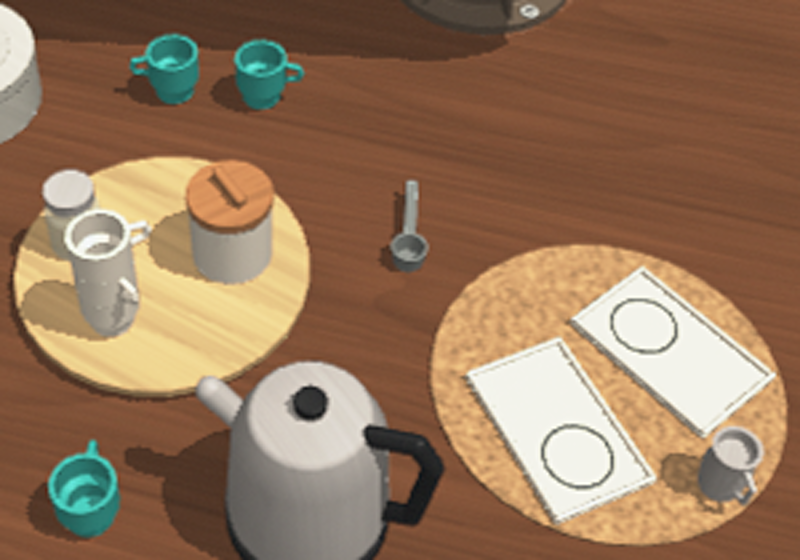

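View pics/b.png

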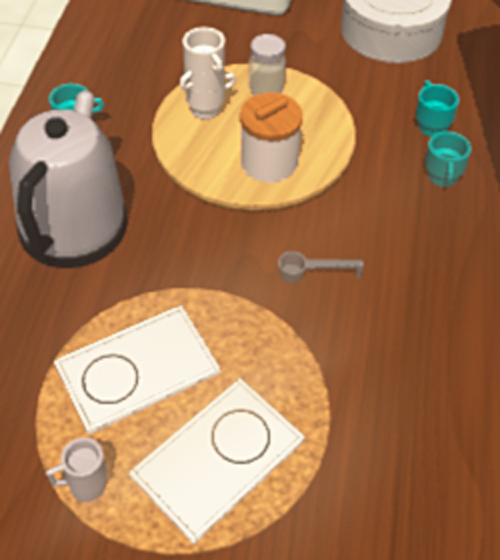

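The scene picture shows the white pile on the turntable: rim at about (252,208), top handle about (268,207), mid handle about (263,229). The sugar jar is at (241,192) and the canister at (301,185). Three turquoise look-alikes, at (279,146), (313,146) and (246,304), are to be left alone. The plates' rings are at about (456,242) and (432,291), with the milk jug at (490,290). The side view agrees: pile rim at about (302,139), rings at (255,309) and (320,338).

```bash
cat > h.py <<'E'
import numpy as np,cv2
from scipy.spatial.transform import Rotation as R
from scipy.optimize import least_squares
from plant import ctrl
def cam(n):
    c=ctrl.calibration(n); return n,c['mtx'],np.array(c['eye']),R.from_euler('xyz',c['attitude'],degrees=True).as_matrix()
def proj(C,P):
    n,K,e,A=C; q=(np.atleast_2d(P)-e)@A; q=q*[1,-1,-1]
    if n=='wrist':
        r=np.linalg.norm(q[:,:2],axis=1); th=np.arctan2(r,q[:,2]); s=(th/np.maximum(r,1e-12))[:,None]; x=q[:,:2]*s
    else: x=q[:,:2]/q[:,2:]
    return x*[K[0,0],K[1,1]]+K[:2,2]      # (col,row)
def onplane(C,uv,z):
    n,K,e,A=C; x=(np.atleast_2d(uv)-K[:2,2])/[K[0,0],K[1,1]]
    if n=='wrist':
        th=np.linalg.norm(x,axis=1,keepdims=True); q=np.hstack([x/np.maximum(th,1e-12)*np.sin(th),np.cos(th)])
    else: q=np.hstack([x,np.ones((len(x),1))])
    d=(q*[1,-1,-1])@A.T
    return (e+d*((z-e[2])/d[:,2:]))[:,:2]
def snap(n,name=None):
    C=cam(n); im=ctrl.snapshot(n)
    if name: cv2.imwrite(f"pics/{name}.png",im[:,:,::-1])
    return C,im
E
cat > m.py <<'E'
from h import *
for n in ["scene","side"]:
    C=cam(n)
    r=lambda uv,z:np.round(onplane(C,uv,z),4).tolist()
    f=lambda u,v:{'scene':(215+u/2.667,120+v/2.667),'side':(200+u/2,120+v/2)}[n]
    P=dict(scene=dict(rim=(98,235),th=(140,236),mh=(128,290),ring1=(644,326),ring2=(578,456),jar=(69,186),can=(230,196),jug=(737,447),tt=(160,275)),
           side=dict(rim=(205,42),th=(217,64),mh=(190,82),mh2=(229,82),ring1=(240,436),ring2=(110,379),jar=(267,47),can=(271,115),jug=(84,453),tt=(254,134)))[n]
    Z=dict(rim=.158,th=.142,mh=.106,mh2=.106,ring1=.01,ring2=.01,jar=.109,can=.134,jug=.068,tt=.024)
    for k in P: print(n,k,r([f(*P[k])],Z[k]))
    im=ctrl.snapshot(n)
    for d in ctrl.trace("plate_a",n):
        m=d['mask'].astype(np.uint8)
        c=max(cv2.findContours(m,0,cv2.CHAIN_APPROX_NONE)[0],key=cv2.contourArea)[:,0,:].astype(float)
        xy=onplane(C,c,.015).astype(np.float32)*1000
        q=cv2.minAreaRect(xy); print(n,'plate',round(d['conf'],2),np.round(q[0],1),np.round(q[1],1),round(q[2],1))
        # ring: dark pixels inside eroded mask
        hull=cv2.fillConvexPoly(np.zeros_like(m),cv2.convexHull(c.astype(np.int32)),1)
        g=cv2.cvtColor(im,cv2.COLOR_RGB2GRAY); e=cv2.erode(hull,np.ones((9,9)))
        v,u=np.nonzero((e>0)&(g<np.median(g[e>0])*.75))
        if len(u)>20:
            w=onplane(C,np.c_[u,v],.011)
            s=least_squares(lambda p:np.hypot(*(w-p[:2]).T)-p[2],[*w.mean(0),.032],loss='soft_l1',f_scale=.001).x; print('  ring',len(u),np.round(s*1000,1))
E
python3 m.py
```

```text
scene rim [[0.653, -0.2443]]
scene th [[0.6319, -0.2133]]
scene mh [[0.6686, -0.2148]]
scene ring1 [[0.5043, 0.259]]
scene ring2 [[0.6681, 0.2164]]
scene jar [[0.5677, -0.3137]]
scene can [[0.5565, -0.151]]
scene jug [[0.6562, 0.3442]]
scene tt [[0.587, -0.219]]
scene plate 0.92 [643.5 192.9] [174.4 110.4] 39.7
  ring 110 [668.3 214.7  31.8]
scene plate 0.66 [526.9 286.9] [171.8 113.4] 54.0
  ring 88 [503.5 257.2  31.8]
side rim [[0.6453, -0.2414]]
side th [[0.6232, -0.2168]]
side mh [[0.6616, -0.2122]]
side mh2 [[0.6073, -0.2232]]
side ring1 [[0.4991, 0.2601]]
side ring2 [[0.6635, 0.218]]
side jar [[0.5669, -0.3074]]
side can [[0.5338, -0.1379]]
side jug [[0.651, 0.3415]]
side tt [[0.5669, -0.2092]]
side plate 0.89 [520.3 289.7] [173.5 112. ] 56.0
  ring 104 [499.3 259.7  31.9]
side plate 0.65 [638.5 195.4] [172.6 113.8] 40.5
  ring 108 [664.3 217.3  31.9]
```

Request:
send_rows --increments '[[[1, 0.85, 0.4, -0.4], [1, 0.85, 0.4, -0.4], [1, 0.85, 0.4, -0.4], [1, 0.85, 0.4, -0.4], [1, 0.85, 0.4, -0.4]]]'

```text
clock: 2.33
tool_pos: [0.3658, -0.4832, 0.3081]
orientation: [-180.0, 0.1, 159.7]
force: [-0.6, -0.8, -0.3]
opening: 0.0877
gripper_force: 0.0
```

Request:
send_rows --increments '[[[1, 1, 0, -0.38], [1, 1, 0, -0.38], [1, 1, 0, -0.38], [1, 1, 0, -0.38], [1, 1, 0, -0.38]]]'

```text
clock: 2.95
tool_pos: [0.5652, -0.2827, 0.3066]
orientation: [180.0, 0.0, 127.0]
force: [0.7, -0.4, 0.1]
opening: 0.0877
gripper_force: 0.0
```

```bash
cat > w.py <<'E'
from h import *
import sys
C,im=snap("wrist",sys.argv[1]); print(C[2],np.round(ctrl.get_obs()['joint_pos'],1))
for t in ["cup_top","cup_mid","sugar_jar"]:
    print(t,[(round(d['conf'],2),np.round(d['bbox'])) for d in ctrl.trace(t,"wrist")])
for t,z in [("cup_top_handle",.142),("cup_mid_handle",.106),("cup_top",.096)]:
    for d in ctrl.spot_point(t,"wrist"):
        p=np.array(d['pixel'][::-1]); print(t,round(d['conf'],2),p.round(1),onplane(C,p,z).round(4))
p=proj(C,[.649,-.243,.13])[0]; u,v=np.clip(p,[110,100],[530,300]).astype(int); print(u,v)
cv2.imwrite(f"pics/{sys.argv[1]}c.png",cv2.resize(im[v-100:v+100,u-110:u+110,::-1],(660,600),interpolation=cv2.INTER_CUBIC))
E
python3 w.py w1
```

```text
[ 0.51838366 -0.2206166   0.46395983] [  -8.7   14.5    2.3   -0.   -77.9 -134.2]
cup_top [(0.61, array([370., 155., 424., 231.]))]
cup_mid [(0.77, array([173.,   0., 220.,  35.])), (0.73, array([462., 206., 508., 237.])), (0.68, array([147.,  53., 190., 106.])), (0.65, array([366., 167., 428., 202.]))]
sugar_jar [(0.57, array([283., 164., 326., 217.]))]
cup_top_handle 0.69 [398.2 157.8] [[ 0.6189 -0.2072]]
cup_top_handle 0.67 [375.8 176.8] [[ 0.6127 -0.2385]]
cup_top_handle 0.65 [303.9 182.3] [[ 0.5548 -0.2902]]
cup_mid_handle 0.94 [160.1 103.9] [[ 0.3545 -0.3242]]
cup_mid_handle 0.7 [467.3 218.7] [[ 0.7615 -0.2053]]
cup_mid_handle 0.59 [425.1 183.9] [[ 0.6791 -0.2085]]
cup_mid_handle 0.27 [342.5 130.6] [[ 0.5576 -0.2218]]
cup_top 0.89 [389.2 190.3] [[ 0.651  -0.2438]]
cup_top 0.7 [375.7 176.8] [[ 0.6261 -0.2411]]
394 196
```

View pics/w1c.png

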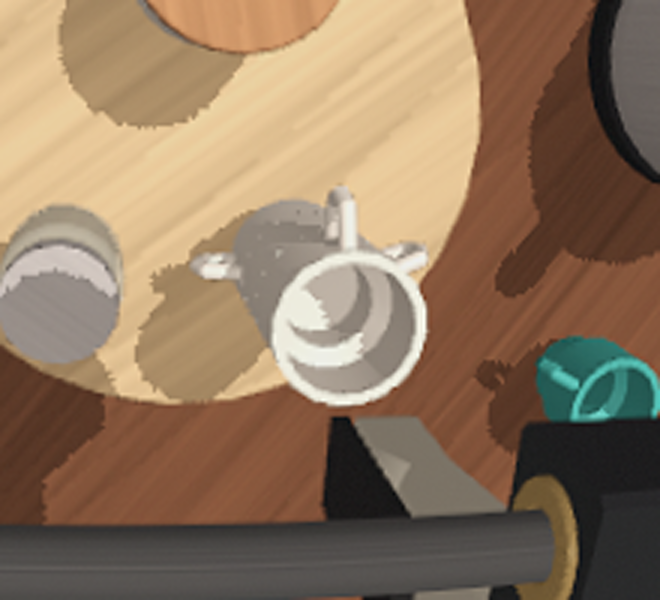

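Run:
```python
from h import *
C=cam("wrist")
f=lambda u,v:(284+u/3-.33,96+v/3-.33)
c=onplane(C,[f(272,327),f(427,327),f(350,250),f(350,405)],.158); print(c, c.mean(0),np.linalg.norm(c[0]-c[1]),np.linalg.norm(c[2]-c[3])); c=c.mean(0)
for n,u,v,z in [("top",343,192,.146),("topin",348,250,.146),("mid",420,255,.11),("low",205,265,.072)]:
    p=onplane(C,[f(u,v)],z)[0]; d=p-c; print(n,p.round(4),np.hypot(*d).round(4),np.degrees(np.arctan2(d[1],d[0])).round(1))
print("jar",onplane(C,[f(60,302)],.109))
k=cam("scene"); print("kettle knob",onplane(k,[(215+310/2.667,120+403/2.667)],.185)); k=cam("side"); print(onplane(k,[(200+57/2,120+127/2)],.185))
# overlay of model in the 3 views: top/mid/low angles by brute force is skipped; check top in scene/side
for n in ["scene","side"]:
    k=cam(n); q=onplane(k,[{'scene':(215+98/2.667,120+235/2.667),'side':(200+205/2,120+42/2)}[n]],.158); print(n,q)
```

```text
[[ 0.62392361 -0.2644345 ]
 [ 0.67030602 -0.22971048]
 [ 0.62818482 -0.22629538]
 [ 0.66689488 -0.26962238]] [ 0.64732733 -0.24751568] 0.0579403589983614 0.05810075707749496
top [ 0.6168 -0.2119] 0.0469 130.7
topin [ 0.632  -0.2269] 0.0257 126.6
mid [ 0.6709 -0.2099] 0.0444 57.9
low [ 0.612  -0.2721] 0.043 -145.1
jar [[ 0.56632523 -0.31423123]]
kettle knob [[ 0.78623151 -0.00976476]]
[[ 0.78183758 -0.0106548 ]]
scene [[ 0.65303528 -0.24431448]]
side [[ 0.64534556 -0.24143279]]
```

Request:
send_rows --increments '[[[0.41, 0.18, -0.2, 0.035], [0.41, 0.18, -0.4, 0.035], [0.41, 0.18, -0.43, 0.035], [0.41, 0.18, -0.43, 0.035]]]'

```text
clock: 3.8
tool_pos: [0.6449, -0.25, 0.2206]
orientation: [-179.9, -0.0, 129.9]
force: [-0.6, 0.4, 0.8]
opening: 0.0873
gripper_force: 0.0
```

```bash
cat > v.py <<'E'
from h import *
import sys
name,x,y,z=sys.argv[1],*map(float,sys.argv[2:5])
o=ctrl.get_obs(); C,im=snap("wrist",name); print(o['tool_pos'],o['orientation'],np.round(o['joint_pos'],1))
u,v=np.clip(proj(C,[x,y,z])[0],[110,100],[530,300]).astype(int); print("off",u-110,v-100, [ (round(d['conf'],2),np.round(d['pixel'][::-1],1),onplane(C,np.array(d['pixel'][::-1]),z-.016).round(4)) for d in ctrl.spot_point("cup_top_handle","wrist")])
c=cv2.resize(im[v-100:v+100,u-110:u+110,::-1],(660,600),interpolation=cv2.INTER_CUBIC)
a=np.linspace(0,2*np.pi,60)
P=proj(C,np.c_[x+.029*np.cos(a),y+.029*np.sin(a),a*0+z])
for p in P: cv2.circle(c,tuple(((p-[u-110,v-100])*3+1).astype(int)),1,(0,0,255),-1)
cv2.imwrite(f"pics/{name}c.png",c)
E
python3 v.py w2 .647 -.247 .158
```

```text
[ 0.6449125  -0.24995083  0.22057425] [-1.79938858e+02 -1.32146797e-02  1.29948744e+02] [  -5.1   22.3    2.6    0.   -70.3 -135. ]
off 210 113 [(0.55, array([327. , 152.7]), array([[ 0.6229, -0.2105]]))]
```

View pics/w2c.png

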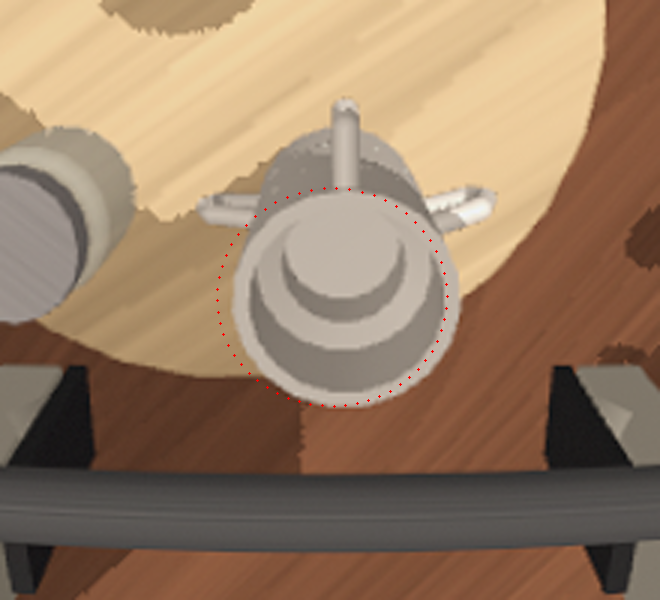

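Run:
```python
from h import *
C=cam("wrist"); o=ctrl.get_obs()['tool_pos']
f=lambda u,v:(210+u/3-.33,113+v/3-.33)
c=onplane(C,[f(233,299),f(460,299),f(346,190),f(346,408)],.158); print(np.linalg.norm(c[0]-c[1]),np.linalg.norm(c[2]-c[3])); c=c.mean(0); print(c,(c-o[:2])/.2)
for n,u,v,z in [("top",345,103,.146),("topin",345,180,.152),("mid",490,205,.11),("low",203,210,.072)]:
    p=onplane(C,[f(u,v)],z)[0]; d=p-c; print(n,p.round(4),np.hypot(*d).round(4),np.degrees(np.arctan2(d[1],d[0])).round(1))
print((.129-o[2])/.2)
```

```text
0.05777637898347856 0.05881700181395033
[ 0.65111351 -0.24541514] [0.02744319 0.02342441]
top [ 0.6195 -0.2083] 0.0488 130.5
topin [ 0.6314 -0.2227] 0.0301 130.9
mid [ 0.6765 -0.2061] 0.0468 57.1
low [ 0.6136 -0.2732] 0.0467 -143.5
-0.4693293402824823
```

Request:
send_rows --increments '[[[0.029, 0.023, 0, 0.01], [0.029, 0.023, -0.15, 0.01], [0.029, 0.023, -0.3, 0.01], [0.029, 0.023, -0.42, 0.01], [0.029, 0.023, -0.46, 0.01], [0.029, 0.023, -0.46, 0.01]]]'

```text
clock: 4.65
tool_pos: [0.6517, -0.2444, 0.1293]
orientation: [180.0, 0.0, 130.9]
force: [0.4, -1.0, 0.2]
opening: 0.0875
gripper_force: 0.0
```

Request:
send_rows --increments '[[[0, 0, 0, 0], [0, 0, 0, 0], [0, 0, 0, 0], [0, 0, 0, 0], [0, 0, 0, 0], [0, 0, 0, 0]]]' --jaw 0.4

```text
clock: 5.4
tool_pos: [0.6516, -0.2443, 0.129]
orientation: [180.0, 0.0, 130.9]
force: [-0.7, 0.9, 3.3]
opening: 0.058
gripper_force: 30.0
```

Request:
send_rows --increments '[[[0, 0, 0.03, 0], [0, 0, 0.07, 0], [0, 0, 0.12, 0], [0, 0, 0.18, 0], [0, 0, 0.28, 0], [0, 0, 0.42, 0], [0, 0, 0.56, 0], [0, 0, 0.6, 0], [0, 0, 0.6, 0]]]'

```text
clock: 6.52
tool_pos: [0.6514, -0.2441, 0.2488]
orientation: [180.0, 0.0, 130.9]
force: [0.4, 0.2, -1.8]
opening: 0.0577
gripper_force: 30.0
```

```bash
python3 v.py w3 .651 -.2455 .278
python3 - <<'E'
from h import *
for n in ["scene","side"]:
    C,im=snap(n); c=im[120:330,215:515] if n=="scene" else im[100:240,240:440]
    cv2.imwrite(f"pics/{n}3.png",cv2.resize(c[:,:,::-1],None,fx=2.5,fy=2.5,interpolation=cv2.INTER_CUBIC))
E
```

```text
[ 0.65137964 -0.24413314  0.2487963 ] [1.79954096e+02 1.97627441e-02 1.30853013e+02] [  -4.6   21.8    5.5   -0.   -73.6 -134.6]
off 203 179 [(0.96, array([314.8, 177.3]), array([[ 0.6213, -0.21  ]])), (0.17, array([357.7, 178.6]), array([[ 0.6372, -0.197 ]]))]
```

View pics/w3c.png

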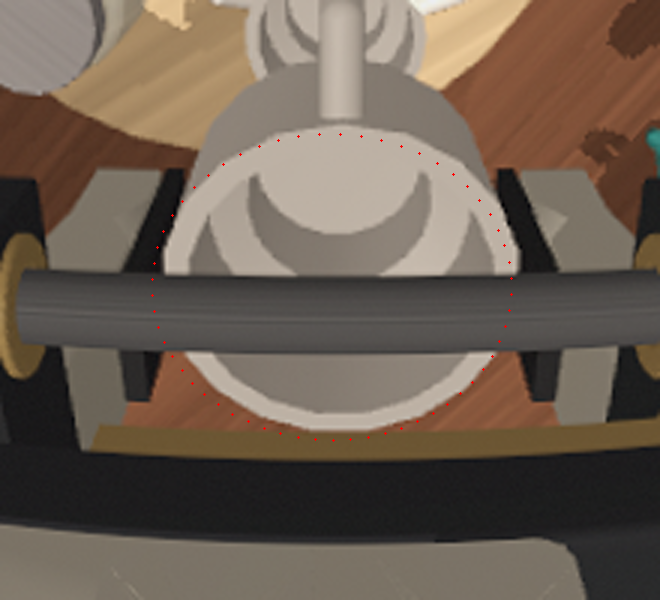

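Request:
send_rows --increments '[[[-0.1, 0.25, 0.05, 0.12], [-0.25, 0.6, 0.08, 0.24], [-0.4, 0.9, 0.1, 0.36], [-0.4, 1, 0.1, 0.48], [-0.4, 1, 0.1, 0.6], [-0.4, 1, 0.1, 0.6]]]'

```text
clock: 7.48
tool_pos: [0.5711, -0.0438, 0.2681]
orientation: [-180.0, -0.0, -177.6]
force: [-0.7, -0.6, -0.8]
opening: 0.0577
gripper_force: 30.0
```

Request:
send_rows --increments '[[[0, 0.25, 0, 0], [0, 0.55, 0, 0], [0, 0.7, 0, 0], [0, 0.7, 0, 0]]]'

```text
clock: 7.98
tool_pos: [0.5714, 0.0972, 0.2676]
orientation: [-180.0, -0.1, -177.7]
force: [-0.8, 0.2, -0.7]
opening: 0.0581
gripper_force: 30.0
```

```bash
cat > p.py <<'E'
from h import *
import sys
C,im=snap("wrist",sys.argv[1]); o=ctrl.get_obs(); print(o['tool_pos'],o['orientation'][2],o['force'])
g=cv2.cvtColor(im,cv2.COLOR_RGB2GRAY)
for d in ctrl.trace("plate_a","wrist"):
    m=d['mask'].astype(np.uint8); c=max(cv2.findContours(m,0,cv2.CHAIN_APPROX_NONE)[0],key=cv2.contourArea)[:,0,:].astype(float)
    q=cv2.minAreaRect(onplane(C,c,.015).astype(np.float32)*1000); print('plate',round(d['conf'],2),np.round(d['bbox']),np.round(q[0],1),np.round(q[1],1),round(q[2],1))
    hull=cv2.fillConvexPoly(np.zeros_like(m),cv2.convexHull(c.astype(np.int32)),1); e=cv2.erode(hull,np.ones((13,13)))
    v,u=np.nonzero((e>0)&(g<np.median(g[e>0])*.7))
    if len(u)>20:
        w=onplane(C,np.c_[u,v],.011)
        s=least_squares(lambda p:np.hypot(*(w-p[:2]).T)-p[2],[*np.median(w,0),.032],loss='soft_l1',f_scale=.001).x; print('  ring',len(u),np.round(s*1000,1))
for d in ctrl.spot_point("plate_a_ring","wrist"): print("spot",round(d['conf'],2),onplane(C,np.array(d['pixel'][::-1]),.009).round(4))
E
python3 p.py w4
```

```text
[0.57133772 0.09608892 0.26774014] -177.74568025881263 [ 0.72442172 -0.84851088 -1.67871306]
plate 0.89 [385.  74. 508. 202.] [520.9 285.7] [172. 107.] 54.9
  ring 320 [500.7 258.3  31.7]
plate 0.87 [328. 147. 434. 257.] [632.9 196.1] [170.4  97.4] 40.9
  ring 212 [657.6 217.5  26.6]
spot 0.88 [[0.4996 0.2601]]
spot 0.22 [[0.5883 0.0978]]
```

View pics/w4.png

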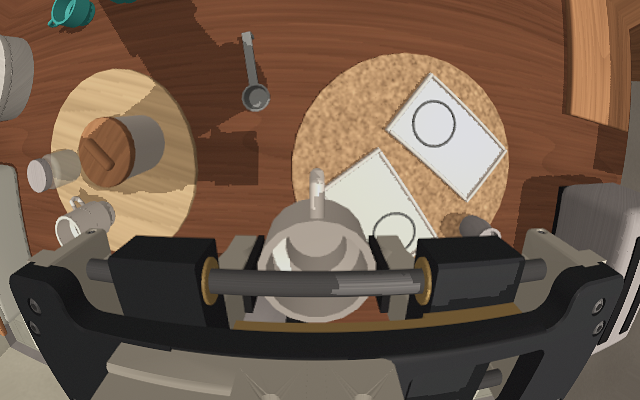

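Request:
send_rows --increments '[[[-0.08, 0.2, 0, 0.12], [-0.2, 0.5, 0, 0.24], [-0.3, 0.72, 0, 0.36], [-0.352, 0.81, 0, 0.48], [-0.352, 0.81, -0.1, 0.607], [-0.352, 0.81, -0.3, 0.607], [-0.352, 0.81, -0.55, 0.607], [-0.352, 0.81, -0.75, 0.607], [-0.352, 0.81, -0.9, 0.607], [-0.352, 0.81, -0.95, 0.607], [-0.352, 0.81, -0.97, 0.607], [-0.352, 0.81, -0.97, 0.607]]]'

```text
clock: 9.62
tool_pos: [0.5017, 0.2579, 0.0755]
orientation: [-180.0, 0.1, -125.4]
force: [0.2, 1.0, -0.6]
opening: 0.0578
gripper_force: 30.0
```

Run:
```python
from h import *
o=ctrl.get_obs(); print(o['tool_pos'],o['orientation'],np.round(o['joint_pos'],1))
C,im=snap("wrist"); print(C[2])
im=im[100:300,210:430,::-1]; a=np.linspace(0,2*np.pi,80)
c=cv2.resize(im,(660,600),interpolation=cv2.INTER_CUBIC)
for x,y,z,r,col in [(.501,.2585,.011,.032,(0,0,255)),(o['tool_pos'][0],o['tool_pos'][1],o['tool_pos'][2]+.029,.029,(255,0,0))]:
    for p in proj(C,np.c_[x+r*np.cos(a),y+r*np.sin(a),a*0+z]): cv2.circle(c,tuple(((p-[210,100])*3+1).astype(int)),1,col,-1)
cv2.imwrite("pics/w5c.png",c)
```

```text
[0.50165021 0.25790735 0.07550765] [-1.79976662e+02  7.91343824e-02 -1.25440834e+02] [ 47.1  18.5 -24.5   0.  -47.  -82.5]
[0.45646903 0.19498516 0.23275108]
```

View pics/w5c.png

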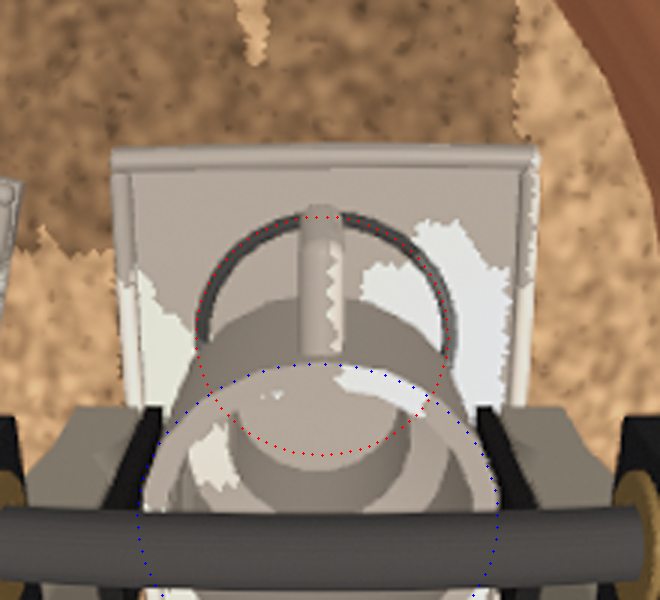

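Request:
send_rows --increments '[[[0, 0, -0.05, 0], [0, 0, -0.09, 0], [0, 0, -0.12, 0], [0, 0, -0.14, 0], [0, 0, -0.15, 0], [0, 0, -0.157, 0], [0, 0, -0.161, 0], [0, 0, -0.161, 0]]]'

```text
clock: 10.68
tool_pos: [0.501, 0.2578, 0.0424]
orientation: [-180.0, 0.0, -125.4]
force: [-0.0, 0.4, -1.5]
opening: 0.0577
gripper_force: 30.0
```

Request:
send_rows --increments '[[[0, 0, -0.002, 0], [0, 0, -0.004, 0], [0, 0, -0.004, 0]]]'

```text
clock: 11.05
tool_pos: [0.5011, 0.2578, 0.042]
orientation: [-180.0, 0.0, -125.4]
force: [-1.6, -0.0, 3.5]
opening: 0.0578
gripper_force: 30.0
```

Request:
send_rows --increments '[[[0, 0, 0, 0], [0, 0, 0, 0], [0, 0, 0, 0], [0, 0, 0, 0]]]' --jaw 0.95

```text
clock: 11.55
tool_pos: [0.501, 0.2577, 0.0415]
orientation: [180.0, -0.0, -125.4]
force: [-0.5, -0.3, 1.0]
opening: 0.0829
gripper_force: 0.0
```

Request:
send_rows --increments '[[[0, 0, 0.05, 0], [0, 0, 0.15, 0], [0, 0, 0.35, 0], [0, 0, 0.6, 0], [0, 0, 0.9, 0], [0, 0, 1, 0], [0, 0, 1, 0]]]' --jaw 1

```text
clock: 12.42
tool_pos: [0.5016, 0.2583, 0.2445]
orientation: [-179.9, 0.3, -125.4]
force: [-0.6, -0.2, 0.2]
opening: 0.0878
gripper_force: 0.0
```

Request:
send_rows --increments '[[[0.15, -0.3, 0, 0.035], [0.3, -0.6, 0, 0.035], [0.42, -0.9, 0, 0.035], [0.45, -1, 0, 0.035], [0.45, -1, 0, 0.035]]]'

```text
clock: 13.05
tool_pos: [0.5908, 0.0553, 0.2402]
orientation: [179.9, -0.1, -122.6]
force: [0.2, -0.1, -0.2]
opening: 0.0876
gripper_force: 0.0
```

Request:
send_rows --increments '[[[0.15, -0.3, 0, 0], [0.3, -0.6, 0, 0], [0.42, -0.9, 0, 0], [0.42, -1, 0, 0], [0.42, -1, 0, 0], [0.42, -1, 0, 0]]]'

```text
clock: 13.8
tool_pos: [0.6746, -0.1414, 0.2409]
orientation: [179.9, -0.0, -122.4]
force: [0.5, -0.1, -0.2]
opening: 0.0877
gripper_force: 0.0
```

```bash
python3 v.py w6 .651 -.2455 .122; python3 m.py | grep -A1 plate
```

```text
[ 0.6746153  -0.14139773  0.24087089] [ 1.79936015e+02 -2.24719972e-02 -1.22387683e+02] [  4.3  21.5   4.   -0.  -72.5 -36.7]
off 165 0 []
scene plate 0.92 [644.  193.8] [172.1 108.7] 39.2
  ring 110 [668.3 214.7  31.8]
scene plate 0.83 [526.9 286.6] [170.6 110.5] 54.8
  ring 312 [508.  250.9  21.8]
--
side plate 0.79 [519.5 289.3] [173.7 108.9] 55.6
  ring 159 [500.5 262.5  29.3]
side plate 0.77 [637.4 196.6] [171.1 110.2] 39.9
  ring 108 [664.3 217.3  31.9]
```

View pics/w6c.png

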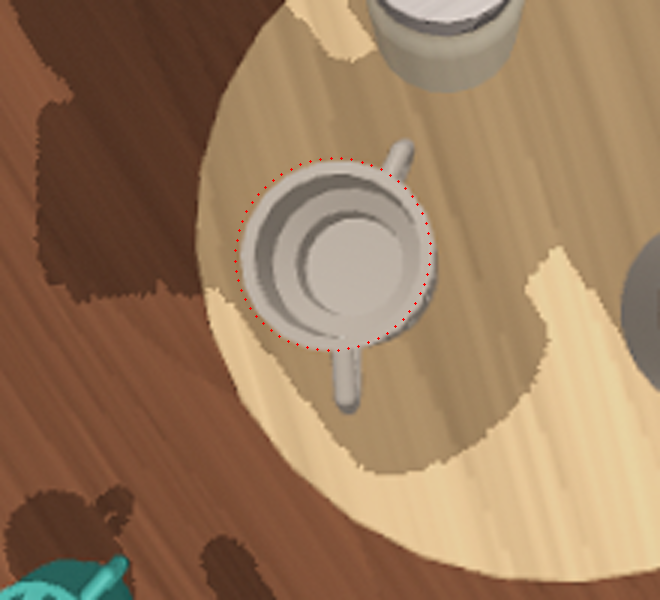

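Run:
```python
from h import *
C=cam("wrist"); o=ctrl.get_obs(); t=o['tool_pos']
f=lambda u,v:(165+u/3-.33,0+v/3-.33)
c=onplane(C,[f(240,256),f(436,256),f(338,161),f(338,350)],.122); print(np.linalg.norm(c[0]-c[1]),np.linalg.norm(c[2]-c[3])); c=c.mean(0); print(c,(c-t[:2])/.2,t)
for n,u,v,z in [("mid",346,408,.112),("midin",344,360,.118),("low",405,145,.074)]:
    p=onplane(C,[f(u,v)],z)[0]; d=p-c; print(n,p.round(4),np.hypot(*d).round(4),np.degrees(np.arctan2(d[1],d[0])).round(1))
# overlay-free cross check from fixed cameras: rim centre
for n in ["scene","side"]:
    k=cam(n); ctrl.snapshot(n)
    for s in ["cup_mid_handle"]:
        for d in ctrl.spot_point(s,n):
            p=onplane(k,np.array(d['pixel'][::-1]),.106)[0]
            if np.hypot(*(p-c))<.08: q=p-c; print(n,p,np.degrees(np.arctan2(q[1],q[0])))
```

```text
0.05846776755165092 0.05725523892214472
[ 0.65055593 -0.2444142 ] [-0.12215247 -0.51564565] [ 0.67498642 -0.14128507  0.24188513]
mid [ 0.6748 -0.2042] 0.047 58.9
midin [ 0.6665 -0.2169] 0.0318 60.0
low [ 0.613  -0.2712] 0.0461 -144.5
scene [ 0.67667236 -0.20713871] 54.98365286926304
side [ 0.66992849 -0.21187485] 59.2322042138805
```

Request:
send_rows --increments '[[[-0.05, -0.2, 0, 0.014], [-0.122, -0.45, 0, 0.014], [-0.122, -0.515, -0.1, 0.014], [-0.122, -0.515, -0.3, 0.014], [-0.122, -0.515, -0.5, 0.014], [-0.122, -0.515, -0.65, 0.014], [-0.122, -0.515, -0.73, 0.014], [-0.122, -0.515, -0.742, 0.014], [-0.122, -0.515, -0.742, 0.014]]]'

```text
clock: 15.42
tool_pos: [0.6513, -0.2453, 0.0941]
orientation: [-179.9, 0.0, -121.2]
force: [-0.1, 0.7, 0.7]
opening: 0.0877
gripper_force: 0.0
```

Request:
send_rows --increments '[[[0, 0, 0, 0], [0, 0, 0, 0], [0, 0, 0, 0], [0, 0, 0, 0], [0, 0, 0, 0], [0, 0, 0, 0]]]' --jaw 0.4

```text
clock: 16.18
tool_pos: [0.6507, -0.2453, 0.0935]
orientation: [-180.0, 0.0, -121.2]
force: [-1.6, 0.7, 4.3]
opening: 0.0582
gripper_force: 30.0
```

Request:
send_rows --increments '[[[0, 0, 0.03, 0], [0, 0, 0.07, 0], [0, 0, 0.12, 0], [0, 0, 0.18, 0], [0, 0, 0.28, 0], [0, 0, 0.45, 0], [0, 0, 0.65, 0], [0, 0, 0.85, 0], [0, 0, 0.85, 0]]]'

```text
clock: 17.3
tool_pos: [0.6522, -0.2459, 0.2686]
orientation: [-179.6, 0.1, -121.2]
force: [0.2, -0.3, -1.1]
opening: 0.0583
gripper_force: 30.0
```

```bash
python3 v.py w7 .651 -.245 .292
python3 - <<'E'
from h import *
print([ (n,round(d['conf'],2),np.round(d['bbox'])) for n in ["scene","side"] for _ in [ctrl.snapshot(n)] for d in ctrl.trace("cup_low",n)])
E
```

```text
[ 0.65221892 -0.24591137  0.26855523] [-1.79569163e+02  1.34531556e-01 -1.21181536e+02] [ -4.6  21.2   7.    0.1 -75.4 -26.6]
off 208 171 []
[('scene', 0.86, array([241., 214., 269., 246.])), ('scene', 0.48, array([478., 282., 501., 307.])), ('side', 0.91, array([290., 153., 316., 175.]))]
```

View pics/w7c.png

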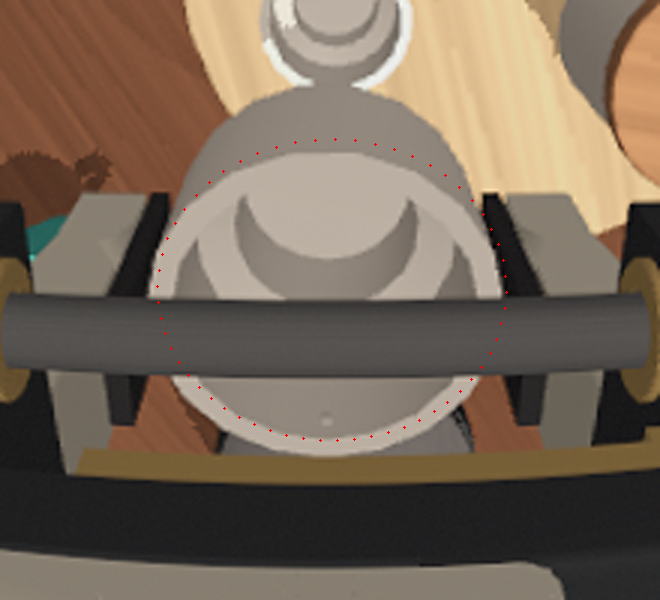

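Request:
send_rows --increments '[[[0.03, 0.2, 0, -0.05], [0.06, 0.48, 0, -0.12], [0.1, 0.76, 0, -0.18], [0.12, 0.87, 0, -0.219], [0.12, 0.87, 0, -0.219]]]'

```text
clock: 18.23
tool_pos: [0.6746, -0.0693, 0.2621]
orientation: [179.9, -0.1, -139.9]
force: [-0.5, -0.0, -2.0]
opening: 0.0575
gripper_force: 30.0
```

Request:
send_rows --increments '[[[0.03, 0.25, 0, 0], [0.06, 0.5, 0, 0], [0.1, 0.78, 0, 0], [0.12, 0.87, 0, 0], [0.12, 0.87, 0, 0]]]'

```text
clock: 18.85
tool_pos: [0.6986, 0.1031, 0.2622]
orientation: [180.0, -0.1, -139.9]
force: [-0.1, -0.1, -0.9]
opening: 0.058
gripper_force: 30.0
```

```bash
python3 p.py w8
```

```text
[0.69848381 0.10211198 0.26243645] -139.9867842903932 [ 0.43291077 -1.11394054 -0.8606291 ]
plate 0.98 [447. 100. 521. 223.] [522.6 284. ] [171.5 109. ] 55.4
  ring 1247 [494.7 263.7  25.7]
plate 0.65 [356. 114. 434. 236.] [638.7 193.2] [170.1 106.4] 39.9
  ring 315 [665.7 215.5  31.8]
spot 0.64 [[0.5053 0.2594]]
```

Request:
send_rows --increments '[[[-0.05, 0.15, 0, 0], [-0.12, 0.4, 0, 0], [-0.168, 0.564, 0, 0], [-0.168, 0.564, -0.12, 0], [-0.168, 0.564, -0.35, 0], [-0.168, 0.564, -0.6, 0], [-0.168, 0.564, -0.78, 0], [-0.168, 0.564, -0.87, 0], [-0.168, 0.564, -0.9, 0], [-0.168, 0.564, -0.91, 0], [-0.168, 0.564, -0.91, 0]]]'

```text
clock: 20.38
tool_pos: [0.6657, 0.2158, 0.0826]
orientation: [-180.0, 0.1, -140.0]
force: [-0.1, 0.6, -0.5]
opening: 0.0578
gripper_force: 30.0
```

Run:
```python
from h import *
o=ctrl.get_obs(); t=o['tool_pos']; print(t,o['orientation'])
C,im=snap("wrist")
im=im[130:330,210:430,::-1]; a=np.linspace(0,2*np.pi,80)
c=cv2.resize(im,(660,600),interpolation=cv2.INTER_CUBIC)
for x,y,z,r,col in [(.6657,.2155,.011,.032,(0,0,255)),(t[0],t[1],t[2]+.0285,.029,(255,0,0))]:
    for p in proj(C,np.c_[x+r*np.cos(a),y+r*np.sin(a),a*0+z]): cv2.circle(c,tuple(((p-[210,130])*3+1).astype(int)),1,col,-1)
cv2.imwrite("pics/w9c.png",c)
```

```text
[0.66572805 0.2158401  0.0826142 ] [-1.79972880e+02  1.19183484e-01 -1.40013837e+02]
```

View pics/w9c.png

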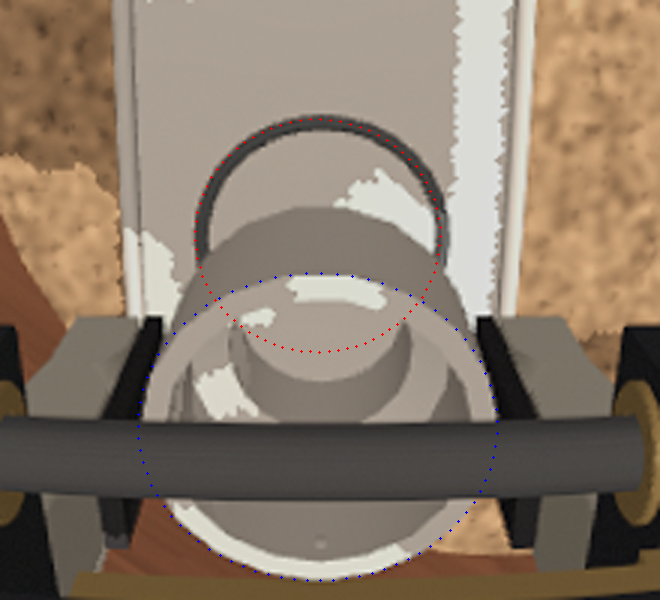

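Request:
send_rows --increments '[[[0, 0, -0.05, 0], [0, 0, -0.1, 0], [0, 0, -0.14, 0], [0, 0, -0.165, 0], [0, 0, -0.18, 0], [0, 0, -0.188, 0], [0, 0, -0.192, 0], [0, 0, -0.192, 0]]]'

```text
clock: 21.42
tool_pos: [0.6651, 0.2156, 0.0429]
orientation: [-180.0, 0.0, -140.0]
force: [0.1, 0.2, -1.8]
opening: 0.0577
gripper_force: 30.0
```

Request:
send_rows --increments '[[[0, 0, -0.002, 0], [0, 0, -0.004, 0], [0, 0, -0.004, 0]]]'

```text
clock: 21.8
tool_pos: [0.6651, 0.2156, 0.0425]
orientation: [-180.0, 0.0, -140.0]
force: [-1.8, -0.9, 3.2]
opening: 0.0578
gripper_force: 30.0
```

Contact felt (−1.8 N changed to +3.2 N), so I release and lift.

Request:
send_rows --increments '[[[0, 0, 0, 0], [0, 0, 0, 0], [0, 0, 0, 0], [0, 0, 0, 0]]]' --jaw 0.95

```text
clock: 22.3
tool_pos: [0.665, 0.2155, 0.0419]
orientation: [180.0, -0.0, -140.0]
force: [-0.7, -0.5, 0.8]
opening: 0.0827
gripper_force: 0.0
```

Request:
send_rows --increments '[[[0, 0, 0.05, 0], [0, 0, 0.15, 0], [0, 0, 0.35, 0], [0, 0, 0.6, 0], [0, 0, 0.9, 0], [-0.3, -0.4, 1, 0], [-0.8, -1, 1, 0], [-0.9, -1, 1, 0], [-0.9, -1, 1, 0], [-0.9, -1, 1, 0], [-0.9, -1, 1, 0]]]'

```text
clock: 23.68
tool_pos: [0.4846, 0.0149, 0.2434]
orientation: [-180.0, 0.2, -140.1]
force: [-0.0, -0.3, 0.5]
opening: 0.0829
gripper_force: 0.0
```

Run:
```python
from h import *
C,im=snap("scene"); D,im2=snap("side"); W,im3=snap("wrist")
a=cv2.resize(im[120:330,215:515],(800,560),interpolation=cv2.INTER_CUBIC)[:,:,::-1]
b=im2[120:400,200:450,::-1]
cv2.imwrite("pics/end.png",np.vstack([cv2.resize(a,(480,336)),np.zeros((4,480,3),np.uint8)]))
e=np.hstack([cv2.resize(a[:,100:],(440,352)),cv2.resize(b,(314,352))]); cv2.imwrite("pics/endc.png",np.vstack([e,cv2.resize(im3[:,:,::-1],(754,471))[:240]]))
```

```text
(no output)
```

View pics/endc.png

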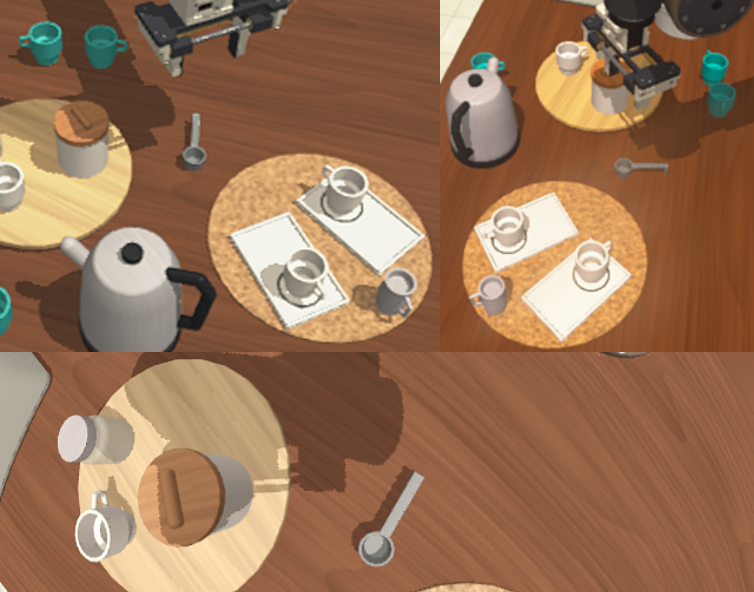

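The final views show both cups upright in their rings with handles pointing away from the biscuit ends. The bottom cup, jar and canister are still standing on the turntable and the plates have not moved. The arm is clear of everything, so I hand the job in.

```bash
python3 -c "
from plant import ctrl
print(ctrl.close_job())"
```

```text
the job is handed in; nothing more can be done
None
```

I lifted the top and middle cups off one at a time and stood each upright inside a plate's ring, handle pointing away from the biscuit end; in the final pictures the bottom cup still stands on the turntable and nothing else has moved. I handed the job in after about 24 s of robot time; no verdict was shown.

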